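# Load the fluorometer's sample deck

## Task

Load the fluorometer. First shut the shutter by sliding its grip to the other end of its track; then take the used carrier out of the red deck and lay it flat in the shallow grey tray, draw every fresh carrier forward from under the dock's lip, turn it to suit a free pocket of the deck and lay it fully home, flush, in that pocket; once all are in, slide the shutter back fully open. Lift no carrier while the shutter is open, and leave everything else on the bench as it stands.

Things in the scene. Friction and masses are not known exactly. Their poses are not given: they have to be found in the camera images.
- deck: fixed low red sample deck, left or right of the robot's axis, 227 x 262 mm, 24 mm tall. Origin on the bench (z = 0) under the middle of its pockets; x from -141 (front strip with the shutter slide, towards the robot) to +86, y -131 to +131 mm. Four L-shaped pockets, two rows of two, 12 mm deep: the carrier's outline plus 2.5 mm all round, so it fits only one way, then flush with the deck's top
- dock: fixed low black housing with an overhanging front lip, 304 mm wide (y), left or right. Origin on the bench (z = 0); +x points in under the lip, whose front edge is at x = +45 mm. Lip: underside 16, top 24 mm above the bench; back stop at x = +81 mm; then a housing 45 mm tall to x = +141 mm. Carriers lie on the bench about 72 mm apart, tongues 20 to 30 mm under the lip: draw them out along -x first
- shutter (a joint): the shutter slide on the deck's front strip, m: 0 = open (end of track at the deck's -y side), 0.08 = shut (grip pushed all the way to the deck's +y end). It stays where it is left; about 1.5 N moves it. It starts open, within 12 mm of that end.
- shutter_top (a point): centre of the top face of the black shutter grip, 28 mm (deck x) by 20 mm (deck y), standing 40 mm tall; top about 78 mm above the bench. It moves along the deck's y. Its track (40 mm wide) is 14 mm tall on the deck: top 38 mm above the bench; nothing but the track lies within 25 mm of the grip.
- pocket0 (a point): pose of a carrier seated in this pocket: on the pocket's floor, 12 mm above the bench, where the carrier's origin goes; its x, y, z axes are those of the seated carrier. x (the tongue) points along the deck's y, to +y; front row. Any carrier may go in any pocket.
- pocket1 (a point): pose of a carrier seated in this pocket: on the pocket's floor, 12 mm above the bench, where the carrier's origin goes; its x, y, z axes are those of the seated carrier. x (the tongue) points along the deck's y, to -y; front row. Any carrier may go in any pocket.
- pocket2 (a point): pose of a carrier seated in this pocket: on the pocket's floor, 12 mm above the bench, where the carrier's origin goes; its x, y, z axes are those of the seated carrier. x (the tongue) points along the deck's y, to -y; back row. Any carrier may go in any pocket.
- pocket3 (a point): pose of a carrier seated in this pocket: on the pocket's floor, 12 mm above the bench, where the carrier's origin goes; its x, y, z axes are those of the seated carrier. x (the tongue) points along the deck's y, to +y; back row. Any carrier may go in any pocket.
- carrier0: loose sample carrier, 0.2 kg (may be absent): L-shaped aluminium plate 12 mm thick, upright black grip fin on top. Origin under the fin's middle on the plate's underside. Plate: bar x -40 to +65, y -22 to +22 mm (+x end, with a glass window, is the tongue) and ear x -40 to -10, y +22 to +38 mm. Fin: 36 mm along x, 12 mm thick (y), 12 to 47 mm above the underside; grip it across y
- carrier1: same as carrier0 (may be absent)
- carrier2: same as carrier0 (may be absent)
- carrier3: same as carrier0 (may be absent)
- used0: the used carrier, shaped just as carrier0 (only one of used0, used1 is there): it starts seated in pocket0 of the deck
- used1: the used carrier, shaped just as carrier0 (only one of used0, used1 is there): it starts seated in pocket3 of the deck
- tray: fixed shallow grey tray on the bench, 150 (x) by 90 mm (y), 16 mm tall, walls and floor 5 mm thick (inside 140 x 80 mm, floor 5 mm above the bench). Origin at the centre of its underside. The used carrier lies flat inside with its long side along the tray's x, either way round
- jar_a: bystander, leave alone: small lidded glass jar, 38 mm across, 55 mm tall, standing on the dock's housing; origin at the centre of its underside
- jar_b: bystander, leave alone: as jar_a, also on the dock's housing; origin at the centre of its underside
- jar_c: bystander, leave alone: lidded jar, 44 mm across, 55 mm tall, standing on the bench between deck and dock; origin at the centre of its underside
- bottle: bystander, leave alone: solvent bottle, 66 mm across, 150 mm tall, at the far edge; origin at the centre of its underside
- screwdriver: bystander, leave alone: screwdriver 170 mm long, lying at the left; origin at the centre of its underside
- mouse: bystander, leave alone: computer mouse 100 x 58 x 24 mm, at the right; origin at the centre of its underside
Not all that is in view belongs to the job. Leave any orange look-alike of the carrier0 alone. What is shaped like the carrier3 but turquoise is not meant.

How it is judged (in metres and radians):
On the way, in this order (a step that is already met when the one before it is completed fails the run):
1. the shutter is slid fully shut (value of joint shutter above 0.072 m), for 0.2 s.
2. the used carrier lies flat in the tray and every fresh one flush in a pocket, the shutter still shut (((horizontal distance between carrier0 and pocket0 below 0.007 m and z of carrier0 in the frame of pocket0 below 0.004 m and angle between carrier0's own z axis and vertical below 0.06 rad) or (horizontal distance between carrier0 and pocket1 below 0.007 m and z of carrier0 in the frame of pocket1 below 0.004 m and angle between carrier0's own z axis and vertical below 0.06 rad) or (horizontal distance between carrier0 and pocket2 below 0.007 m and z of carrier0 in the frame of pocket2 below 0.004 m and angle between carrier0's own z axis and vertical below 0.06 rad) or (horizontal distance between carrier0 and pocket3 below 0.007 m and z of carrier0 in the frame of pocket3 below 0.004 m and angle between carrier0's own z axis and vertical below 0.06 rad)) and ((horizontal distance between carrier1 and pocket0 below 0.007 m and z of carrier1 in the frame of pocket0 below 0.004 m and angle between carrier1's own z axis and vertical below 0.06 rad) or (horizontal distance between carrier1 and pocket1 below 0.007 m and z of carrier1 in the frame of pocket1 below 0.004 m and angle between carrier1's own z axis and vertical below 0.06 rad) or (horizontal distance between carrier1 and pocket2 below 0.007 m and z of carrier1 in the frame of pocket2 below 0.004 m and angle between carrier1's own z axis and vertical below 0.06 rad) or (horizontal distance between carrier1 and pocket3 below 0.007 m and z of carrier1 in the frame of pocket3 below 0.004 m and angle between carrier1's own z axis and vertical below 0.06 rad)) and ((horizontal distance between carrier2 and pocket0 below 0.007 m and z of carrier2 in the frame of pocket0 below 0.004 m and angle between carrier2's own z axis and vertical below 0.06 rad) or (horizontal distance between carrier2 and pocket1 below 0.007 m and z of carrier2 in the frame of pocket1 below 0.004 m and angle between carrier2's own z axis and vertical below 0.06 rad) or (horizontal distance between carrier2 and pocket2 below 0.007 m and z of carrier2 in the frame of pocket2 below 0.004 m and angle between carrier2's own z axis and vertical below 0.06 rad) or (horizontal distance between carrier2 and pocket3 below 0.007 m and z of carrier2 in the frame of pocket3 below 0.004 m and angle between carrier2's own z axis and vertical below 0.06 rad)) and ((horizontal distance between carrier3 and pocket0 below 0.007 m and z of carrier3 in the frame of pocket0 below 0.004 m and angle between carrier3's own z axis and vertical below 0.06 rad) or (horizontal distance between carrier3 and pocket1 below 0.007 m and z of carrier3 in the frame of pocket1 below 0.004 m and angle between carrier3's own z axis and vertical below 0.06 rad) or (horizontal distance between carrier3 and pocket2 below 0.007 m and z of carrier3 in the frame of pocket2 below 0.004 m and angle between carrier3's own z axis and vertical below 0.06 rad) or (horizontal distance between carrier3 and pocket3 below 0.007 m and z of carrier3 in the frame of pocket3 below 0.004 m and angle between carrier3's own z axis and vertical below 0.06 rad)) and x of used0 in the frame of tray between -0.045 and 0.045 m and y of used0 in the frame of tray between -0.03 and 0.03 m and z of each of used0, used1 in the frame of tray below 0.01 m and angle between each of used0, used1's own z axis and vertical below 0.08 rad and x of used1 in the frame of tray between -0.045 and 0.045 m and y of used1 in the frame of tray between -0.03 and 0.03 m and value of joint shutter above 0.068 m), for 0.2 s.
3. the shutter is slid back fully open (value of joint shutter below 0.008 m), for 0.2 s.
At the end, for the whole second after the job is handed in: Every fresh carrier lies at rest in a pocket of the deck, flush (within 4 mm in height, 7 mm sideways, 0.06 rad from level), the used one lies flat on the floor of the tray, and the shutter stands within 8 mm of its open end (((horizontal distance between carrier0 and pocket0 below 0.007 m and z of carrier0 in the frame of pocket0 below 0.004 m and angle between carrier0's own z axis and vertical below 0.06 rad) or (horizontal distance between carrier0 and pocket1 below 0.007 m and z of carrier0 in the frame of pocket1 below 0.004 m and angle between carrier0's own z axis and vertical below 0.06 rad) or (horizontal distance between carrier0 and pocket2 below 0.007 m and z of carrier0 in the frame of pocket2 below 0.004 m and angle between carrier0's own z axis and vertical below 0.06 rad) or (horizontal distance between carrier0 and pocket3 below 0.007 m and z of carrier0 in the frame of pocket3 below 0.004 m and angle between carrier0's own z axis and vertical below 0.06 rad)) and ((horizontal distance between carrier1 and pocket0 below 0.007 m and z of carrier1 in the frame of pocket0 below 0.004 m and angle between carrier1's own z axis and vertical below 0.06 rad) or (horizontal distance between carrier1 and pocket1 below 0.007 m and z of carrier1 in the frame of pocket1 below 0.004 m and angle between carrier1's own z axis and vertical below 0.06 rad) or (horizontal distance between carrier1 and pocket2 below 0.007 m and z of carrier1 in the frame of pocket2 below 0.004 m and angle between carrier1's own z axis and vertical below 0.06 rad) or (horizontal distance between carrier1 and pocket3 below 0.007 m and z of carrier1 in the frame of pocket3 below 0.004 m and angle between carrier1's own z axis and vertical below 0.06 rad)) and ((horizontal distance between carrier2 and pocket0 below 0.007 m and z of carrier2 in the frame of pocket0 below 0.004 m and angle between carrier2's own z axis and vertical below 0.06 rad) or (horizontal distance between carrier2 and pocket1 below 0.007 m and z of carrier2 in the frame of pocket1 below 0.004 m and angle between carrier2's own z axis and vertical below 0.06 rad) or (horizontal distance between carrier2 and pocket2 below 0.007 m and z of carrier2 in the frame of pocket2 below 0.004 m and angle between carrier2's own z axis and vertical below 0.06 rad) or (horizontal distance between carrier2 and pocket3 below 0.007 m and z of carrier2 in the frame of pocket3 below 0.004 m and angle between carrier2's own z axis and vertical below 0.06 rad)) and ((horizontal distance between carrier3 and pocket0 below 0.007 m and z of carrier3 in the frame of pocket0 below 0.004 m and angle between carrier3's own z axis and vertical below 0.06 rad) or (horizontal distance between carrier3 and pocket1 below 0.007 m and z of carrier3 in the frame of pocket1 below 0.004 m and angle between carrier3's own z axis and vertical below 0.06 rad) or (horizontal distance between carrier3 and pocket2 below 0.007 m and z of carrier3 in the frame of pocket2 below 0.004 m and angle between carrier3's own z axis and vertical below 0.06 rad) or (horizontal distance between carrier3 and pocket3 below 0.007 m and z of carrier3 in the frame of pocket3 below 0.004 m and angle between carrier3's own z axis and vertical below 0.06 rad)) and x of used0 in the frame of tray between -0.045 and 0.045 m and y of used0 in the frame of tray between -0.03 and 0.03 m and z of each of used0, used1 in the frame of tray below 0.01 m and angle between each of used0, used1's own z axis and vertical below 0.08 rad and x of used1 in the frame of tray between -0.045 and 0.045 m and y of used1 in the frame of tray between -0.03 and 0.03 m and value of joint shutter below 0.008 m and linear speed of each of carrier0, carrier1, carrier2, carrier3, used0, used1 below 0.03 m/s); the robot touches nothing.
It fails at once if a carrier is lifted more than 60 mm off the bench while the shutter is not shut (joint under 0.06 m) (value of joint shutter below 0.06 m and height (world z) of any of carrier0, carrier1, carrier2, carrier3, used0, used1 above 0.06 m).
It fails at once if a bystander is moved more than 30 mm or tipped (distance of any of jar_a, jar_b, jar_c, bottle, screwdriver, mouse from where it was at the start of the episode above 0.03 m or angle between any of jar_a, jar_b, jar_c, bottle, screwdriver, mouse's own z axis and vertical above 0.5 rad).
Of carrier0, carrier1, carrier2, carrier3 only 3 to 4 are there at a start; the rules pass over those that are not, and their reading is None.
Of used0, used1 only 1 to 1 are there at a start; the rules pass over those that are not, and their reading is None.
At some moment in a run one of carrier0, carrier1, carrier2, carrier3 may be knocked a few centimetres aside while the robot is not near it.
It also fails if it takes over 208 s, if anything falls off the work surface, if the arm or the gripper's body presses on something with over 40 N, if the wrist force passes 120 N, or if a joint passes its speed limit or range.

## Robot

A 6-joint arm with a two-finger parallel gripper is mounted at the origin on the work surface. World frame = base frame: x ahead of the robot, y to its left, z up, the work surface at z = 0. Lengths are in mm, angles in rad, forces in N, time in s.
With the tool pointing down it reaches from about 350 to 725 mm from the base axis. Payload 6 kg.
Tool frame: the origin (TCP) lies at the very end of the fingers, on their centre line; the grasp point (between the pads) lies 19 mm behind it; z points along the fingers, y is the line along which they close (so a half turn about z gives the same grasp; the last joint's range is limited). The gripper opens to 85 mm and grips with 20 to 120 N. Pads are 22 mm wide; open, the fingers measure 114 mm over their backs; the gripper's body (76 mm by 85 mm) begins 54 mm behind the grasp point. The pads swing forward as they close: fully open they stand 13 mm farther back than shut.
Start: joints at [-0.831, 0.04, 0.085, 0, -1.615, -0.334], TCP at [236.859, -551.245, 231.261] pointing down, gripper open.
Joint ranges: [-2.56, 2.56], [-1.29, 2.01], [-1.08, 1.49], [-3.29, 1.98], [-2.81, -0.18], [-2.99, 2.99]. Speed limits (rad/s): [2.57, 2.57, 3.01, 3.14, 3.14, 3.14].

## Interface

Orientations are given as a unit quaternion [x, y, z, w].
In Python, from station import robot, cams gives the robot as it stands.
- The arm moves only by the shell command python3 -m pendant 'ROWS' [FORCE]. ROWS is JSON, a list of rows, each a list of 5 numbers: the gripper command: -1 is shut, 1 is fully open, values between are in proportion, then the shift along the tool's x, y, z in cm, then the turn about the tool's z in degrees. In form: [[claw, tx, ty, tz, spin], ...]. A call has 1 to 5 rows; each row is the pose to reach, as a shift and turn from the pose commanded when the call began, along the tool's axes at that moment; what a row does not reach only later rows make up. A row lasts 1/8 s, in which the tool goes at most 62.5 mm and 10.7 degrees, less where a joint would pass 70% of its speed; a pose out of reach is approached as far as the arm can. A call with a gripper value outside its range is refused whole. The fingers move at their own pace and stop on an object; FORCE is the grip in N (left out, the last holds). Time passes only in rows, so rows that repeat a pose let the fingers close. It gives the time, the measured TCP pose, the force, the opening and the grip force at its end, in the units of the state.
- robot.read_state(): the state, without advancing time (a new reading comes with each control period).
- cams.grab_frame(name): name is "side" or "top"; returns a dict with "pixels" (384x512x3 uint8, red, green, blue), "range_z" (384x512 float32, mm along the optical axis (not along the pixel's ray), 0 where there is no reading), "camera_matrix" (3x3 intrinsics, pixels), "k1" (the pictures are not rectified: a ray, as slopes to the right and down, at radius r is drawn at 1 + k1 r^2 times it, then the intrinsics apply), "extrinsics" (4x4, takes a point from camera to world coordinates). Camera axes: x right, y down, z forward; pixel columns grow to the right and rows downward; lengths in mm; the calibration is good to about 2 mm. A picture is of the moment at which its call begins.
- robot.job_done(): hands the job in; it is judged then, once.
The state is a dict: "time_s": time; "joint_pos": joint angles; "qvel": joint speeds; "joint_efforts": joint torques, N m; "tool_pos": TCP position; "tcp_rot": TCP orientation; "ft_force": force on the tool from outside, world axes, zero at the start; "moment": the same for the moment, N m; "opening": finger opening in mm; "grip_force": force on a finger pad.
Only numpy, scipy, OpenCV 4.12 (cv2) and the standard library are available. Lean on these libraries where they do the work, as an engineer would, in place of code of your own. Each camera call takes 0.05 s, during which the arm holds its last target. There are 200 camera calls.

## Working session

There is one attempt and no reset: what is moved stays moved. The work goes in short steps, Python scripts to look and compute and a shell command to move; the robot and the scene stay as the last step left them, time stands still between calls to the robot, and variables do not carry over. Pictures are saved under pics/ and viewed, at most 14 in all, crops included, and the job is handed in when it is done.

```bash
ls; mkdir -p pics; python3 - <<'E'
from station import robot,cams
import cv2,numpy as np
s=robot.read_state();print(s)
for n in("top","side"):
    f=cams.grab_frame(n);np.savez(f"/tmp/{n}.npz",**f)
    cv2.imwrite(f"pics/{n}0.png",cv2.resize(f["pixels"][:,:,::-1],(800,600),interpolation=cv2.INTER_CUBIC));print(n,f["camera_matrix"],f["k1"],f["extrinsics"])
E
```

```text
pics
{'time_s': 0.0, 'joint_pos': array([-8.31312743e-01,  4.08517252e-02,  8.37803105e-02, -4.49254288e-04,
       -1.61550830e+00, -3.33699395e-01]), 'qvel': array([-0.00016849,  0.00055123, -0.00183594,  0.00129334, -0.00048309,
       -0.00011822]), 'joint_efforts': array([-2.98126888e-04, -3.68191695e+01,  3.47416162e+01,  6.93231717e+00,
       -5.25943600e-03, -2.25449236e-05]), 'tool_pos': array([ 236.77924836, -550.93816543,  230.24229872]), 'tcp_rot': array([-2.01512494e-01,  9.79485513e-01,  8.81094838e-04, -2.62971587e-04]), 'ft_force': array([-0.98106728, -0.20381658, -0.26097528]), 'moment': array([-0.03683235, -0.0647672 ,  0.02745709]), 'grip_force': 0.0, 'opening': 85.51030722476688}
top [[417.78239985   0.         250.78709394]
 [  0.         417.78239985 189.02977925]
 [  0.           0.           1.        ]] 0.026067875229282625 [[-2.70285281e-02 -9.86966477e-01  1.58639941e-01  3.39397254e+02]
 [-9.99365220e-01  3.03632302e-02  1.86341434e-02 -1.64880433e+01]
 [-2.32080959e-02 -1.58035586e-01 -9.87160644e-01  1.40076291e+03]
 [ 0.00000000e+00  0.00000000e+00  0.00000000e+00  1.00000000e+00]]
side [[427.65930547   0.         254.07776879]
 [  0.         427.65930547 191.85127679]
 [  0.           0.           1.        ]] -0.10085659108763631 [[-9.65893674e-01 -1.26410971e-01  2.25986009e-01  2.17533829e+02]
 [-2.57806655e-01  5.51005545e-01 -7.93680425e-01  1.11160186e+03]
 [-2.41896307e-02 -8.24871599e-01 -5.64802360e-01  8.66330032e+02]
 [ 0.00000000e+00  0.00000000e+00  0.00000000e+00  1.00000000e+00]]
```

View pics/top0.png

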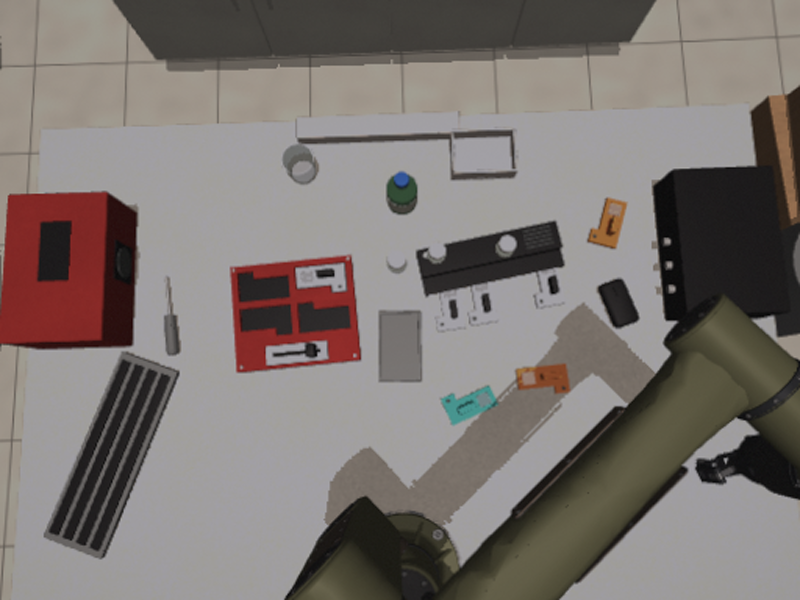

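View pics/side0.png

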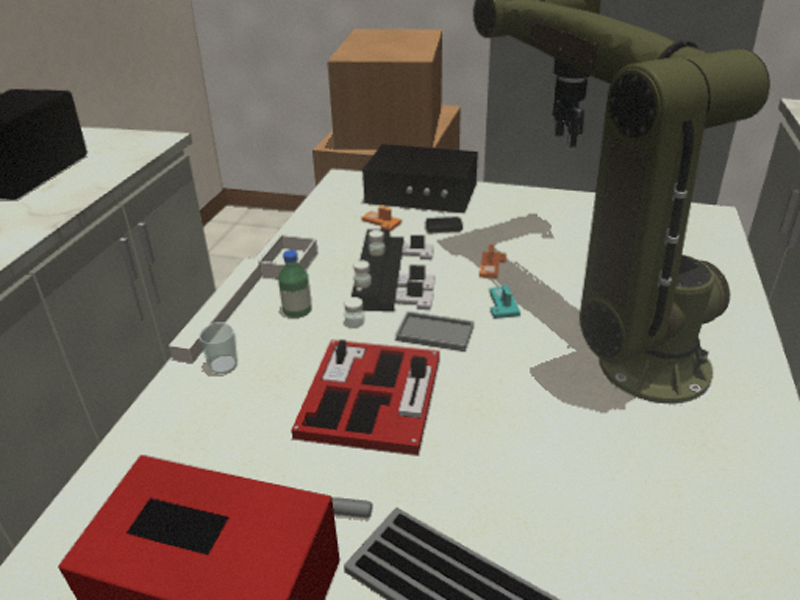

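The top view shows the deck at (295,315) with its grip at (312,350) on the -y side, so the shutter is open. The used carrier is at (320,277), in the back row on the -y side with its tongue to +y, so it is pocket3/used1.

- **Fresh carriers:** (453,310), (482,300) and (548,290).
- **Tray:** the shallow grey one is at (400,345).
- **Look-alikes to avoid:** orange at (608,222) and (543,377), turquoise at (468,403), and the light walled bin at (483,155), which is not the tray.

```bash
cat > h.py <<'E'
import cv2,numpy as np
from station import robot,cams
def grab(n):
    f=cams.grab_frame(n); f['n']=n; return f
def rays(f,uv):
    uv=np.asarray(uv,float).reshape(-1,1,2)
    q=cv2.undistortPoints(uv,f['camera_matrix'],np.array([f['k1'],0,0,0.]))[:,0]
    return np.c_[q,np.ones(len(q))]
def plane(f,uv,z):
    E=f['extrinsics'];d=rays(f,uv)@E[:3,:3].T;o=E[:3,3]
    return o+d*((z-o[2])/d[:,2])[:,None]
def cloud(f):
    v,u=np.mgrid[:384,:512];E=f['extrinsics']
    P=rays(f,np.c_[u.ravel(),v.ravel()])*f['range_z'].reshape(-1,1)
    return (P@E[:3,:3].T+E[:3,3]).reshape(384,512,3)
def proj(f,P):
    E=f['extrinsics'];p=(np.atleast_2d(P)-E[:3,3])@E[:3,:3]
    q=p[:,:2]/p[:,2:];q=q*(1+f['k1']*(q**2).sum(1,keepdims=True));K=f['camera_matrix']
    return q*[K[0,0],K[1,1]]+K[:2,2]
def blobs(m,amin=8):
    n,l,s,c=cv2.connectedComponentsWithStats(m.astype(np.uint8),connectivity=8)
    return [(l==i,s[i]) for i in range(1,n) if s[i,4]>=amin]
E
python3 - <<'E'
from h import *
for n in("top","side"):
    f=dict(np.load(f"/tmp/{n}.npz"));P=cloud(f);c=f["pixels"].astype(int);hsv=cv2.cvtColor(f["pixels"],cv2.COLOR_RGB2HSV).astype(int)
    ok=(P[...,0]>250)&(P[...,0]<800)&(abs(P[...,1])<420)
    b=ok&(abs(P[...,2])<25)&(hsv[...,1]<60)&(hsv[...,2]>170)
    print(n,"bench z",np.median(P[b][:,2]),P[b][:,2].std())
    red=ok&(c[...,0]>110)&(c[...,1]<70)&(c[...,2]<70)&(P[...,2]>18)&(P[...,2]<32)
    m=max(blobs(red),key=lambda t:t[1][4])[0];v,u=np.nonzero(m)
    print("deck z",np.median(P[m][:,2]));W=plane(f,np.c_[u,v],24)[:,:2].astype(np.float32);print(cv2.minAreaRect(W),len(u))
    dark=ok&(hsv[...,2]<80)
    for mm,s in blobs(dark&(P[...,2]>-15),10):
        v,u=np.nonzero(mm);z=P[mm][:,2];
        W=plane(f,np.c_[u,v],np.median(z))[:,:2].astype(np.float32);r=cv2.minAreaRect(W)
        print("dark px",s[:5].tolist(),"z %.0f..%.0f"%(z.min(),z.max()),"med %.0f"%np.median(z),np.round(r[0]),np.round(r[1]),round(r[2]))
    t=ok&(hsv[...,1]<40)&(hsv[...,2]>90)&(hsv[...,2]<160)
    for mm,s in blobs(t,150):
        v,u=np.nonzero(mm);W=plane(f,np.c_[u,v],10)[:,:2].astype(np.float32);r=cv2.minAreaRect(W);print("grey",s.tolist(),r,np.median(P[mm][:,2]))
f=dict(np.load("/tmp/top.npz"));im=f["pixels"][120:280,130:380,::-1]
cv2.imwrite("pics/c1.png",cv2.resize(im,(800,512),interpolation=cv2.INTER_CUBIC))
E
```

```text
top bench z nan nan
deck z 24.125033161555848
((529.4841918945312, 219.03359985351562), (225.16415405273438, 259.72845458984375), 4.230367660522461) 2383
dark px [248, 114, 19, 23, 330] z 16..144 med 98 [758. -18.] [58. 74.] 88
dark px [267, 142, 94, 47, 2369] z -3..1401 med 42 [ 633. -202.] [ 98. 304.] 10
dark px [203, 172, 11, 6, 52] z 24..65 med 58 [608. 148.] [16. 34.] 6
dark px [152, 174, 33, 19, 496] z 3..1401 med 13 [593. 290.] [109.  62.] 90
dark px [351, 177, 7, 11, 57] z 9..52 med 45 [ 570. -328.] [34. 17.] 7
dark px [308, 188, 6, 12, 47] z 29..1401 med 46 [ 536. -186.] [36. 13.] 8
dark px [355, 188, 128, 116, 3324] z 536..1401 med 602 [ 319. -335.] [129. 296.] 47
dark px [288, 192, 5, 12, 42] z 36..52 med 48 [ 525. -118.] [36. 12.] 7
dark px [153, 195, 34, 19, 502] z 1..1401 med 13 [519. 284.] [111.  62.] 90
dark px [191, 194, 33, 19, 492] z 2..1401 med 12 [521. 158.] [108.  61.] 90
dark px [175, 220, 30, 9, 99] z 33..1401 med 69 [446. 207.] [93. 26.] 88
grey [266, 140, 96, 69, 788] ((598.010986328125, -214.18528747558594), (194.86322021484375, 319.2882080078125), 10.41757
[... 1982 characters left out ...]
194656
grey [280, 152, 32, 19, 304] ((445.60382080078125, -363.0514221191406), (102.82405090332031, 156.50650024414062), 59.07765197753906) 0.26144110092633355
grey [314, 165, 32, 38, 552] ((295.02801513671875, -217.28866577148438), (102.18498992919922, 233.1473388671875), 41.777442932128906) -0.019255889042824492
grey [180, 178, 20, 24, 233] ((791.40234375, -51.774688720703125), (66.22142028808594, 148.6583251953125), 24.248031616210938) 45.620240828314536
grey [253, 200, 50, 24, 661] ((453.8102111816406, -1.2351188659667969), (103.51300811767578, 154.9560546875), 89.20091247558594) 5.3961472499031515
  return _methods._mean(a, axis=axis, dtype=dtype,
  ret = ret.dtype.type(ret / rcount)
  ret = _var(a, axis=axis, dtype=dtype, out=out, ddof=ddof,
  arrmean = um.true_divide(arrmean, div, out=arrmean,
  ret = ret.dtype.type(ret / rcount)
```

View pics/c1.png

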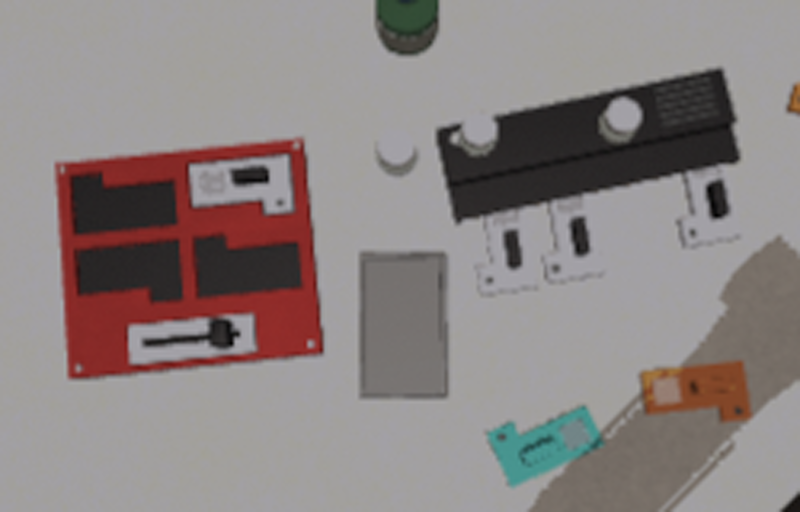

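The crop confirms the choice. Three white carriers sit under the dock lip at crop (505,250), (575,240) and (710,205), with their ears to the left. The used one is at (240,180). Free pockets are 2 (back left), 0 (front left) and 1 (front right). The shutter grip is at (222,333) and the grey tray at (403,325). Next I'll refine the pocket, fin, grip and tray positions.

```bash
cat >> h.py <<'E'
def yaw():
    from scipy.spatial.transform import Rotation as R
    x=R.from_quat(robot.read_state()['tcp_rot']).as_matrix()[:,0];return np.degrees(np.arctan2(x[1],x[0]))
def plan(x,y,z,yw):
    "shift (cm) and spin (deg) in tool axes now, tool down"
    s=robot.read_state();p=s['tool_pos'];a=np.radians(yaw());d=np.array([x,y])-p[:2]
    tx=d@[np.cos(a),np.sin(a)];ty=d@[np.sin(a),-np.cos(a)];sp=(np.degrees(a)-yw+180)%360-180
    print("t=%.1f"%s['time_s'],"at",np.round(p,1),"yaw %.1f"%np.degrees(a),"j6 %.2f"%s['joint_pos'][5],"-> tx %.2f ty %.2f tz %.2f spin %.1f"%(tx/10,ty/10,(p[2]-z)/10,sp))
E
python3 - <<'E'
from h import *
for n in("top","side"):
    f=dict(np.load(f"/tmp/{n}.npz"));P=cloud(f);c=f["pixels"].astype(int);hsv=cv2.cvtColor(f["pixels"],cv2.COLOR_RGB2HSV).astype(int)
    V=hsv[...,2];dk=(V<80)&(c.max(2)-c.min(2)<45)
    def near(x,y,z):return np.hypot(P[...,0]-x,P[...,1]-y)<z
    for nm,x,y in(("p2",593,285),("p0",519,280),("p1",521,155)):
        m=max(blobs(dk&near(x,y,75)&(P[...,2]<28),50),key=lambda t:t[1][4])[0]
        v,u=np.nonzero(m);r=cv2.minAreaRect(plane(f,np.c_[u,v],24)[:,:2].astype(np.float32));print(n,nm,np.round(r[0],1),np.round(r[1],1),round(r[2],1))
    for nm,x,y,zt in(("A",525,-117,47),("B",537,-187,47),("C",571,-328,47),("used",606,150,59),("shut",440,207,78)):
        m=dk&near(x,y,45)&(abs(P[...,2]-zt)<7)
        if m.sum()<4: print(n,nm,"few");continue
        v,u=np.nonzero(m);W=plane(f,np.c_[u,v],zt)[:,:2];r=cv2.minAreaRect(W.astype(np.float32));print(n,nm,np.round(r[0],1),np.round(r[1],1),round(r[2],1),"mean",np.round(W.mean(0),1),len(u))
    t=near(455,-3,100)&(hsv[...,1]<50)&(V<165)&(V>60)
    m=max(blobs(t,150),key=lambda t:t[1][4])[0];v,u=np.nonzero(m);r=cv2.minAreaRect(plane(f,np.c_[u,v],14)[:,:2].astype(np.float32));print(n,"tray",r)
    # plates: height 12
    for nm,x,y in(("A",525,-117),("B",537,-187),("C",571,-328)):
        m=near(x,y,50)&(abs(P[...,2]-12)<4)&(V>120);v,u=np.nonzero(m);W=plane(f,np.c_[u,v],12)[:,:2];r=cv2.minAreaRect(W.astype(np.float32));print(n,"plate",nm,np.round(r[0],1),np.round(r[1],1),round(r[2],1),len(u))
    # lip edge/back housing
    m=max(blobs(dk&near(633,-200,190)&(P[...,2]>30)&(P[...,2]<60),50),key=lambda t:t[1][4])[0];v,u=np.nonzero(m);print(n,"housing",cv2.minAreaRect(plane(f,np.c_[u,v],45)[:,:2].astype(np.float32)))
    print(n,"jar_c", np.median(P[near(612,40,35)&(P[...,2]>45)],axis=0))
plan(440,210,180,-175.9)
E
```

```text
top p2 [592.3 285.9] [ 61.3 107.7] 4.0
top p0 [517.3 280. ] [107.1  60.8] 89.9
top p1 [519.4 156.4] [106.8  60.7] 89.8
top A [ 526.4 -117.7] [34.  11.8] 6.9 mean [ 526.  -117.9] 41
top B [ 537.6 -187.1] [34.  11.8] 6.5 mean [ 537.  -187.2] 41
top C [ 569.9 -328.8] [13.  33.2] 88.2 mean [ 570.6 -329. ] 43
top used [609.1 149.4] [29.6 13.3] 89.5 mean [608.8 149.5] 39
top shut [444.8 178.8] [19.3 25.4] 88.3 mean [444.8 178.9] 48
top tray ((453.6365661621094, -6.556465148925781), (188.47509765625, 196.14788818359375), 87.68993377685547)
top plate A [ 528.7 -121.4] [84.4 83.3] 6.5 275
top plate B [ 536.4 -177.6] [87.8 80.7] 22.2 255
top plate C [ 569.7 -320.9] [79.8 62.2] 8.5 218
top housing ((647.8881225585938, -198.39259338378906), (66.61061096191406, 303.1492919921875), 10.74807357788086)
top jar_c [625.3291278   12.76526106  53.31284073]
side p2 [591.2 288.9] [ 62.  105.3] 3.8
side p0 [513.2 283.6] [ 60.8 104.5] 3.2
side p1 [521.7 159.6] [ 61.4 103.5] 4.3
side A [ 523.8 -111. ] [30.4 13.3] 0.0 mean [ 523.9 -110.9] 19
side B [ 535.9 -180. ] [25.7 13.9] 12.7 mean [ 537.3 -178.9] 18
side C [ 569.3 -318.2] [27.8 16.1] 12.5 mean [ 569.2 -321.6] 17
side used [607.1 156.3] [12.2 35.4] 7.2 mean [607.3 156.9] 32
side shut [444.4 185.6] [26.  22.6] 13.2 mean [443.8 186. ] 44
side tray ((452.0826721191406, 6.53790283203125), (108.92962646484375, 154.51148986816406), 88.17272186279297)
side plate A [ 526.4 -120. ] [84.  83.8] 9.7 156
side plate B [ 535.8 -177.5] [85.7 61.3] 12.8 112
side plate C [ 568.2 -323.8] [77.8 59.1] 4.9 103
side housing ((645.6137084960938, -186.6114501953125), (61.59252166748047, 315.3486328125), 10.486455917358398)
side jar_c [623.4926936   14.06848538  53.55449167]
t=0.1 at [ 236.8 -551.   230.4] yaw -156.8 j6 -0.33 -> tx -48.71 ty 61.90 tz 5.04 spin 19.1
```

```bash
python3 -m pendant '[[0.2,-4,5,0,0],[0.2,-8,10,0,0],[0.2,-12,15,0,0],[0.2,-16,20,0,0],[0.2,-19,24,0,0]]' 60; python3 -m pendant '[[0.2,-4,5,0,0],[0.2,-8,10,0,0],[0.2,-12,15,0,0],[0.2,-16,20,0,0],[0.2,-19,24,0,0]]'; python3 -c "
from h import *
plan(444.5,181,150,-175.9)"
```

```text
time_s: 0.72
tool_pos: [316.6, -253.8, 231.0]
tcp_rot: [-0.201, 0.979, 0.0, 0.0]
ft_force: [1.1, 0.5, 0.4]
opening: 51.0
grip_force: 0.0
time_s: 1.35
tool_pos: [396.4, 42.1, 231.2]
tcp_rot: [-0.202, 0.979, 0.0, 0.0]
ft_force: [1.1, -0.8, 0.1]
opening: 51.3
grip_force: 0.0
t=1.4 at [396.4  42.1 231.2] yaw -156.7 j6 -1.78 -> tx -9.92 ty 10.85 tz 8.12 spin 19.2
```

```bash
python3 -m pendant '[[0.2,-4,4.3,2,8],[0.2,-8,8.7,4,16],[0.2,-9.9,10.85,8,19.2],[0.2,-9.9,10.85,10,19.2],[0.2,-9.9,10.85,11,19.2]]'; python3 -m pendant '[[0.2,0,0,0,0],[0.2,0,0,0,0]]'; python3 -c "
from h import *
plan(444.5,181,46,-175.9)
f=grab('top');g=grab('side')
a=f['pixels'][150:270,140:300];b=g['pixels'][170:290,170:330]
cv2.imwrite('pics/s1.png',cv2.resize(np.hstack([a,b])[:,:,::-1],(800,300),interpolation=cv2.INTER_CUBIC))"
```

```text
time_s: 1.98
tool_pos: [444.2, 177.9, 120.1]
tcp_rot: [-0.036, 0.999, -0.001, -0.001]
ft_force: [-0.5, 0.4, 0.3]
opening: 51.3
grip_force: 0.0
time_s: 2.22
tool_pos: [445.3, 178.3, 123.0]
tcp_rot: [-0.035, 0.999, 0.001, 0.001]
ft_force: [0.1, 0.8, 0.9]
opening: 51.0
grip_force: 0.0
t=2.2 at [445.3 178.3 123. ] yaw -176.0 j6 -2.30 -> tx 0.06 ty 0.27 tz 7.70 spin -0.1
```

View pics/s1.png

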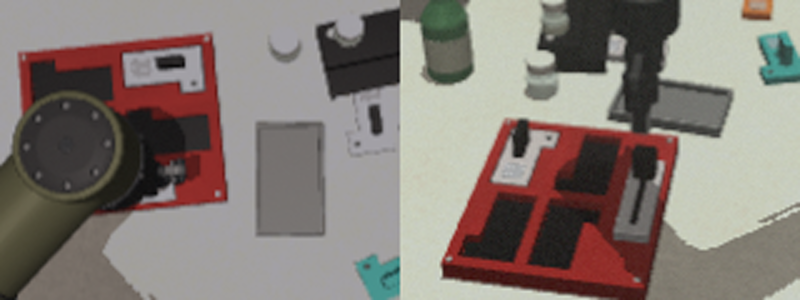

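```bash
python3 -m pendant '[[0.2,0,0.3,4,0],[0.2,0,0.3,6,0],[0.2,0,0.3,7.7,0],[0.2,0,0.3,7.7,0]]'; python3 -m pendant '[[-1,0,0,0,0],[-1,0,0,0,0],[-1,0,0,0,0],[-1,0,0,0,0]]' 60;  python3 -c "
from h import *
plan(444.5,181,46,-175.9)"
```

```text
time_s: 2.82
tool_pos: [444.1, 181.1, 43.6]
tcp_rot: [-0.035, 0.999, -0.0, -0.001]
ft_force: [0.3, -0.1, 1.2]
opening: 50.9
grip_force: 0.0
time_s: 3.32
tool_pos: [445.1, 181.8, 45.7]
tcp_rot: [-0.035, 0.999, 0.0, 0.001]
ft_force: [-0.5, -1.6, 5.7]
opening: 19.2
grip_force: 59.7
t=3.3 at [445.1 181.8  45.7] yaw -175.9 j6 -2.31 -> tx 0.07 ty -0.08 tz -0.03 spin -0.0
```

```bash
python3 -m pendant '[[-1,0,2,0,0],[-1,0,4,0,0],[-1,0,5.5,0,0],[-1,0,6.8,0,0],[-1,0,7.0,0,0]]'; python3 -m pendant '[[-1,0,0.2,0,0],[-1,0,0.4,0,0],[-1,0,0.5,0,0]]';python3 -m pendant '[[-1,0,0.2,0,0],[-1,0,0.2,0,0]]'
```

```text
time_s: 3.95
tool_pos: [440.0, 251.8, 45.7]
tcp_rot: [-0.036, 0.999, -0.0, 0.001]
ft_force: [-1.0, -5.6, 7.7]
opening: 18.9
grip_force: 60.1
time_s: 4.32
tool_pos: [439.9, 252.1, 45.7]
tcp_rot: [-0.035, 0.999, -0.004, 0.0]
ft_force: [0.8, -18.7, 10.8]
opening: 19.1
grip_force: 60.8
time_s: 4.58
tool_pos: [439.9, 252.2, 45.7]
tcp_rot: [-0.034, 0.999, -0.006, -0.0]
ft_force: [-0.2, -24.0, 12.1]
opening: 19.3
grip_force: 61.1
```

```bash
python3 -m pendant '[[-1,0,-0.7,0,0],[0.2,0,-0.7,0,0],[0.2,0,-0.7,0,0],[0.2,0,-0.7,-5,0],[0.2,0,-0.7,-10,0]]'; python3 -m pendant '[[0.2,-4,-2,-1,-10],[0.2,-8,-4,-1,-20],[0.2,-12,-6,-1,-30],[0.2,-15,-8,-1,-40],[0.2,-16,-9,-1,-50]]'; python3 -m pendant '[[0.2,0,0,0,-10],[0.2,0,0,0,-20],[0.2,0,0,0,-30],[0.2,0,0,0,-40],[0.2,0,0,0,-40]]'; python3 -c "
from h import *
plan(608,151.5,110,-85.9)"
```

```text
time_s: 5.2
tool_pos: [439.1, 251.3, 144.9]
tcp_rot: [-0.036, 0.999, -0.001, -0.001]
ft_force: [0.4, 0.7, 0.7]
opening: 51.3
grip_force: 0.0
time_s: 5.82
tool_pos: [606.6, 172.1, 152.8]
tcp_rot: [-0.456, 0.89, -0.0, -0.001]
ft_force: [-0.5, 0.7, -0.0]
opening: 51.0
grip_force: 0.0
time_s: 6.45
tool_pos: [605.4, 173.3, 153.7]
tcp_rot: [0.731, -0.682, -0.0, 0.0]
ft_force: [0.2, 0.1, 0.4]
opening: 51.5
grip_force: 0.0
t=6.5 at [605.4 173.3 153.7] yaw -86.0 j6 -0.53 -> tx 2.19 ty -0.11 tz 4.37 spin -0.1
```

```bash
python3 -m pendant '[[0.2,2.2,-0.1,4,0],[0.2,2.2,-0.1,8,0],[0.2,2.2,-0.1,10.5,0],[0.2,2.2,-0.1,12.1,0],[0.2,2.2,-0.1,12.1,0]]'; python3 -m pendant '[[-1,0,0,0.2,0],[-1,0,0,0.2,0],[-1,0,0,0.2,0],[-1,0,0,0.2,0]]' 30;  python3 -c "
from h import *
plan(608,151.5,28,-85.9)"
```

```text
time_s: 7.08
tool_pos: [607.5, 150.9, 32.2]
tcp_rot: [0.731, -0.682, -0.0, 0.001]
ft_force: [-0.6, 0.2, -0.5]
opening: 51.1
grip_force: 0.0
time_s: 7.58
tool_pos: [608.7, 151.4, 32.6]
tcp_rot: [0.732, -0.682, 0.0, -0.001]
ft_force: [-0.6, 1.2, 4.5]
opening: 11.2
grip_force: 34.8
t=7.6 at [608.7 151.4  32.6] yaw -85.9 j6 -0.49 -> tx -0.02 ty 0.07 tz 0.46 spin -0.0
```

```bash
python3 -m pendant '[[-1,0,0,0,0],[-1,0,0,-2,0],[-1,0,0,-5,0],[-1,0,0,-9,0],[-1,0,0,-9,0]]' 80; python3 -m pendant '[[-1,3,2,0,-10],[-1,6,5,0,-20],[-1,9,8,0,-30],[-1,12,11,0,-40],[-1,13.5,13.5,0,-50]]'; python3 -m pendant '[[-1,0,0,0,-10],[-1,0,0,0,-20],[-1,0,0,0,-30],[-1,0,0,0,-34.5],[-1,0,0,0,-34.5]]'; python3 -c "
from h import *
plan(467,4.7,60,-1.5)
f=grab('top');g=grab('side')
a=f['pixels'][120:280,140:300];b=g['pixels'][130:290,170:330]
cv2.imwrite('pics/s2.png',cv2.resize(np.hstack([a,b])[:,:,::-1],(800,400),interpolation=cv2.INTER_CUBIC))"
```

```text
time_s: 8.2
tool_pos: [609.3, 151.3, 125.7]
tcp_rot: [0.732, -0.682, 0.001, -0.002]
ft_force: [1.0, 0.7, -1.8]
opening: 10.4
grip_force: 79.7
time_s: 8.82
tool_pos: [480.9, 5.4, 120.2]
tcp_rot: [0.952, -0.306, -0.001, 0.001]
ft_force: [-0.4, -0.2, -2.2]
opening: 10.6
grip_force: 79.6
time_s: 9.45
tool_pos: [482.0, 6.7, 120.3]
tcp_rot: [1.0, -0.013, -0.001, 0.0]
ft_force: [0.7, -0.4, -2.1]
opening: 10.5
grip_force: 79.6
t=9.4 at [482.    6.7 120.3] yaw -1.5 j6 1.11 -> tx -1.50 ty 0.24 tz 6.03 spin -0.0
```

View pics/s2.png

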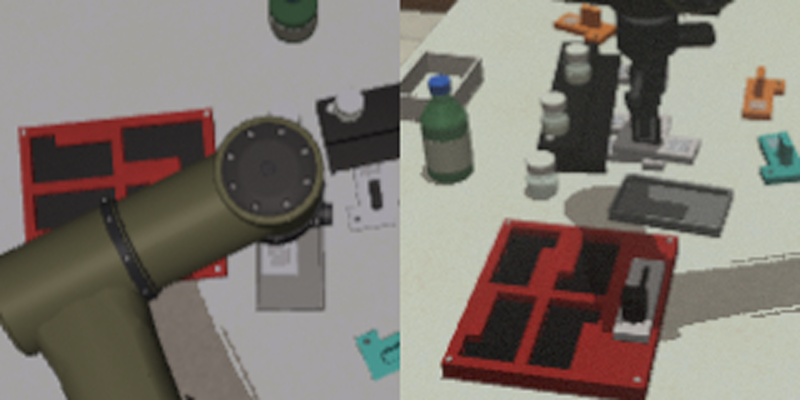

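```bash
python3 -m pendant '[[-1,-1.5,0.2,3,0],[-1,-1.5,0.2,6,0],[-1,-1.5,0.2,8,0],[-1,-1.5,0.2,9,0],[-1,-1.5,0.2,9,0]]'; python3 -m pendant '[[-1,0,0,0.2,0],[-1,0,0,0.4,0],[-1,0,0,0.4,0]]'; python3 -c "
from h import *
plan(467,4.7,26,-1.5)"
```

```text
time_s: 10.18
tool_pos: [467.5, 5.1, 30.9]
tcp_rot: [1.0, -0.013, -0.001, 0.0]
ft_force: [0.2, -0.6, -1.4]
opening: 10.7
grip_force: 79.6
time_s: 10.55
tool_pos: [467.9, 5.2, 27.5]
tcp_rot: [1.0, -0.013, 0.0, -0.0]
ft_force: [0.3, -0.2, -2.5]
opening: 10.6
grip_force: 79.6
t=10.6 at [467.9   5.2  27.5] yaw -1.5 j6 1.10 -> tx -0.09 ty 0.06 tz 0.15 spin 0.0
```

```bash
python3 -m pendant '[[-1,0,0,0.2,0],[-1,0,0,0.2,0],[0.2,0,0,0.2,0],[0.2,0,0,0.2,0],[0.2,0,0,0.2,0]]'; python3 -m pendant '[[0.2,0,0,-3,0],[0.2,0,0,-8,-9.5],[0.2,0,0,-8,-9.5]]'; cat >> h.py <<'E'
def fins(names=("top",),L=(("A",525,-117,47),("B",537,-187,47),("C",571,-328,47))):
  for n in names:
    f=grab(n);P=cloud(f);c=f["pixels"].astype(int);dk=(c.max(2)<80)&(np.ptp(c,2)<45)
    for nm,x,y,zt in L:
        m=dk&(np.hypot(P[...,0]-x,P[...,1]-y)<45)&(abs(P[...,2]-zt)<7)
        if m.sum()<6: print(n,nm,"few");continue
        v,u=np.nonzero(m);W=plane(f,np.c_[u,v],zt)[:,:2];r=cv2.minAreaRect(W.astype(np.float32));print(n,nm,np.round(r[0],1),np.round(r[1],1),round(r[2],1),"mean",np.round(W.mean(0),1),len(u))
  return f
E
python3 -c "
from h import *
plan(526,-116.5,100,8)
fins(('top','side'),(('A',525,-117,47),('B',537,-187,47),('C',571,-328,47),('U',468,5,52)))"
```

```text
time_s: 11.18
tool_pos: [467.9, 5.2, 25.4]
tcp_rot: [1.0, -0.013, 0.0, -0.0]
ft_force: [-0.3, -0.0, -0.0]
opening: 51.3
grip_force: 0.0
time_s: 11.55
tool_pos: [470.2, 5.6, 110.0]
tcp_rot: [0.997, 0.071, 0.004, -0.001]
ft_force: [0.5, 0.5, -0.1]
opening: 51.2
grip_force: 0.0
t=11.6 at [470.2   5.6 110. ] yaw 8.1 j6 1.27 -> tx 3.79 ty 12.88 tz 1.00 spin 0.1
top A [ 526.4 -117.7] [34.  11.8] 6.9 mean [ 525.8 -118.1] 40
top B [ 536.6 -187. ] [35.8 12.3] 6.5 mean [ 536.2 -186.8] 42
top C [ 569.9 -328.7] [13.  33.3] 86.3 mean [ 571.  -328.9] 43
top U few
side A [ 528.  -109.8] [21.2 19.5] 13.5 mean [ 528.9 -111.1] 19
side B [ 541.2 -178.8] [14.8 13.9] 12.7 mean [ 540.6 -180. ] 13
side C few
side U [467.7  12.6] [32.5 16.6] 13.0 mean [468.7  13.5] 31
```

```bash
python3 -m pendant '[[0.2,2,5,0,0],[0.2,3.7,10,0,0],[0.2,3.7,13,1,0],[0.2,3.7,13,4,0],[0.2,3.7,13,5,0]]'; python3 -c "
from h import *
plan(526,-118,22,8)";  python3 -m pendant '[[0.2,0,0,2,0],[0.2,0,0,3.5,0],[0.2,0,0,3.5,0]]'; python3 -c "
from h import *
plan(526,-118,22,8)"
```

```text
time_s: 12.28
tool_pos: [520.7, -118.7, 51.8]
tcp_rot: [0.998, 0.069, -0.003, -0.0]
ft_force: [0.5, 0.1, 0.3]
opening: 51.2
grip_force: 0.0
t=12.3 at [ 520.7 -118.7   51.8] yaw 8.0 j6 1.56 -> tx 0.54 ty 0.01 tz 2.98 spin -0.0
time_s: 12.65
tool_pos: [521.8, -118.1, 19.0]
tcp_rot: [0.998, 0.07, -0.001, -0.0]
ft_force: [0.1, 0.3, -0.1]
opening: 51.2
grip_force: 0.0
t=12.7 at [ 521.8 -118.1   19. ] yaw 8.1 j6 1.56 -> tx 0.42 ty 0.05 tz -0.30 spin 0.1
```

```bash
python3 -m pendant '[[0.2,0.4,0,-0.3,0],[0.2,0.4,0,-0.3,0],[-1,0.4,0,-0.3,0],[-1,0.4,0,-0.3,0],[-1,0.4,0,-0.3,0]]' 25; python3 -m pendant '[[-1,0,0,0,0],[-1,0,0,0,0]]' 25; python3 -c "
from h import *
plan(526,-118,22,8);s=robot.read_state();print(s['ft_force'],s['moment'])"
```

```text
time_s: 13.28
tool_pos: [526.8, -118.0, 23.7]
tcp_rot: [0.998, 0.07, 0.0, 0.0]
ft_force: [0.5, -1.7, 2.0]
opening: 11.3
grip_force: 25.6
time_s: 13.52
tool_pos: [526.8, -118.0, 23.7]
tcp_rot: [0.998, 0.07, 0.0, 0.0]
ft_force: [-0.2, -1.4, 2.0]
opening: 11.2
grip_force: 25.7
t=13.5 at [ 526.8 -118.    23.7] yaw 8.1 j6 1.56 -> tx -0.08 ty -0.01 tz 0.17 spin 0.1
[-0.17446784 -1.39470622  1.96220268] [-0.57787044  0.00236889 -0.02148817]
```

```bash
python3 -m pendant '[[-1,0,0,0,0],[-1,-1.5,0,0,0],[-1,-3,0,0,0],[-1,-4.5,0,0,0],[-1,-4.5,0,0,0]]' 80; python3 -m pendant '[[-1,0,0,-3,0],[-1,0,0,-6,0],[-1,0,0,-10,0],[-1,0,0,-10,0]]'; python3 -c "
from h import *
plan(582,297.5,110,-85.9);s=robot.read_state();print(s['ft_force'],s['opening'])"; python3 -m pendant '[[-1,1,-4,0,9.4],[-1,3,-9,0,18.8],[-1,5,-14,0,28.2],[-1,6,-19,0,37.6],[-1,7,-24,0,47]]';  python3 -c "
from h import *
plan(582,297.5,110,-85.9)"
```

```text
time_s: 14.15
tool_pos: [481.4, -123.8, 23.8]
tcp_rot: [0.998, 0.07, -0.0, -0.0]
ft_force: [-5.1, 2.3, 8.4]
opening: 10.3
grip_force: 79.9
time_s: 14.65
tool_pos: [483.6, -123.8, 125.8]
tcp_rot: [0.998, 0.07, 0.002, -0.0]
ft_force: [0.1, 1.0, -3.3]
opening: 10.6
grip_force: 78.7
t=14.7 at [ 483.6 -123.8  125.8] yaw 8.1 j6 1.56 -> tx 15.65 ty -40.34 tz 1.58 spin 94.0
[ 0.0925626   1.00047197 -3.28366466] 10.624847033550273
time_s: 15.28
tool_pos: [516.7, 125.1, 120.9]
tcp_rot: [0.942, -0.336, -0.002, 0.001]
ft_force: [1.3, -0.5, -1.9]
opening: 10.3
grip_force: 78.6
t=15.3 at [516.7 125.1 120.9] yaw -39.3 j6 0.27 -> tx -5.85 ty -17.48 tz 1.09 spin 46.6
```

```bash
python3 -m pendant '[[-1,-1,-4,0,9.4],[-1,-3,-8,0,18.8],[-1,-5,-13,0,28.2],[-1,-5.9,-17.5,0,37.6],[-1,-5.9,-17.5,0,46.6]]'; python3 -m pendant '[[-1,0,0,1,0],[-1,0,0,3,0],[-1,0,0,3,0]]';  python3 -c "
from h import *
plan(582,297.5,56,-85.9)
g=grab('side');f=grab('top')
cv2.imwrite('pics/s3.png',cv2.resize(np.hstack([g['pixels'][190:310,170:330],f['pixels'][140:260,140:300]])[:,:,::-1],(800,300),interpolation=cv2.INTER_CUBIC))"
```

```text
time_s: 15.9
tool_pos: [581.0, 298.8, 118.2]
tcp_rot: [0.733, -0.68, -0.001, 0.003]
ft_force: [0.9, -0.6, -2.8]
opening: 10.9
grip_force: 78.9
time_s: 16.27
tool_pos: [580.2, 295.2, 89.5]
tcp_rot: [0.734, -0.679, -0.001, 0.003]
ft_force: [-0.5, 0.1, -1.3]
opening: 10.2
grip_force: 78.9
t=16.3 at [580.2 295.2  89.5] yaw -85.5 j6 -0.70 -> tx -0.21 ty -0.19 tz 3.35 spin 0.4
```

View pics/s3.png

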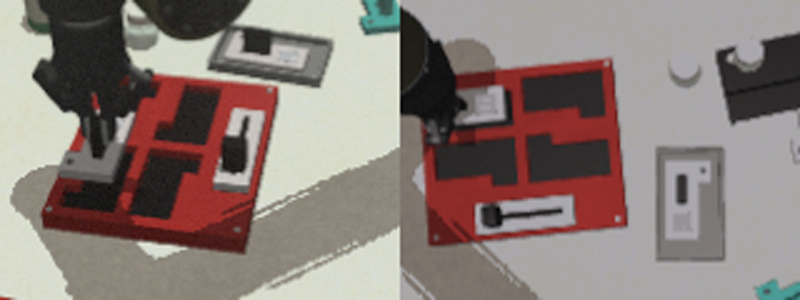

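```bash
python3 -m pendant '[[-1,-0.2,-0.2,2,0.4],[-1,-0.2,-0.2,3.6,0.4],[-1,-0.2,-0.2,3.6,0.4]]';  python3 -c "
from h import *
plan(582,297.5,44,-85.9)"
```

```text
time_s: 16.75
tool_pos: [582.5, 297.9, 54.4]
tcp_rot: [0.732, -0.682, -0.001, 0.002]
ft_force: [0.4, 0.1, -1.9]
opening: 10.4
grip_force: 79.0
t=16.8 at [582.5 297.9  54.4] yaw -86.0 j6 -0.71 -> tx 0.03 ty 0.05 tz 1.04 spin -0.1
```

```bash
python3 -m pendant '[[-1,0,0.05,0.4,0],[-1,0,0.05,0.8,0],[-1,0,0.05,1.1,0],[-1,0,0.05,1.1,0]]';python3 -m pendant '[[-1,0,0,0.3,0],[-1,0,0,0.6,0],[-1,0,0,0.6,0]]';  python3 -c "
from h import *
plan(582,297.5,35.7,-85.9)"
```

```text
time_s: 17.25
tool_pos: [583.2, 298.6, 46.2]
tcp_rot: [0.732, -0.682, -0.0, 0.0]
ft_force: [0.4, -0.2, -2.5]
opening: 10.1
grip_force: 78.9
time_s: 17.62
tool_pos: [583.0, 298.6, 39.7]
tcp_rot: [0.732, -0.682, -0.0, 0.0]
ft_force: [0.4, -0.7, -2.4]
opening: 10.6
grip_force: 78.9
t=17.6 at [583.  298.6  39.7] yaw -86.0 j6 -0.71 -> tx 0.10 ty 0.10 tz 0.40 spin -0.1
```

```bash
python3 -m pendant '[[-1,0.05,0.05,0.3,0],[-1,0.05,0.05,0.5,0],[-1,0.05,0.05,0.5,0],[0.2,0.05,0.05,0.5,0],[0.2,0.05,0.05,0.5,0]]'; python3 -m pendant '[[0.2,0,0,-0.5,0],[0.2,0,0,-5,0],[0.2,0,0,-9,0],[0.2,0,0,-9,0]]'; python3 -c "
from h import *
plan(500,0,125,8)"
```

```text
time_s: 18.25
tool_pos: [583.0, 298.2, 35.4]
tcp_rot: [0.732, -0.682, 0.0, -0.0]
ft_force: [0.7, -0.7, -0.1]
opening: 46.5
grip_force: 0.0
time_s: 18.75
tool_pos: [584.8, 299.2, 130.8]
tcp_rot: [0.732, -0.682, 0.001, -0.004]
ft_force: [-0.1, 0.0, -0.2]
opening: 51.5
grip_force: 0.0
t=18.8 at [584.8 299.2 130.8] yaw -85.9 j6 -0.71 -> tx 29.24 ty 10.57 tz 0.58 spin -93.9
```

```bash
python3 -m pendant '[[0.2,5,2,0,-10],[0.2,11,4,0,-20],[0.2,17,6,0,-30],[0.2,23,8.5,0,-40],[0.2,29,10.5,0,-50]]';  python3 -m pendant '[[0.2,0,0,0,-10],[0.2,0,0,0,-20],[0.2,0,0,0,-30],[0.2,0,0,0,-40],[0.2,0,0,0,-44]]'; python3 -c "
from h import *
plan(536.5,-187,80,8)
f=fins(('top',),(('A2',583,298,59),('B',537,-187,47),('C',571,-328,47)))
g=grab('side');fins(('side',),(('A2',583,298,59),('B',537,-187,47),('C',571,-328,47)))
cv2.imwrite('pics/s4.png',cv2.resize(np.hstack([g['pixels'][140:300,170:330],f['pixels'][140:300,140:300]])[:,:,::-1],(800,400),interpolation=cv2.INTER_CUBIC))"
```

```text
time_s: 19.38
tool_pos: [498.7, 4.3, 125.1]
tcp_rot: [0.952, -0.306, 0.0, -0.0]
ft_force: [1.0, 0.1, -0.5]
opening: 50.9
grip_force: 0.0
time_s: 20.0
tool_pos: [499.5, 5.9, 124.9]
tcp_rot: [0.997, 0.072, -0.0, -0.0]
ft_force: [0.6, -1.0, 0.1]
opening: 51.4
grip_force: 0.0
t=20.0 at [499.5   5.9 124.9] yaw 8.2 j6 1.30 -> tx 0.89 ty 19.62 tz 4.49 spin 0.2
top A2 [581.7 298.8] [12.5 33.4] 4.7 mean [581.7 298.5] 40
top B [ 548.4 -176.1] [35.  12.7] 11.1 mean [ 548.6 -175.9] 42
top C [ 569.9 -328.7] [13.  33.3] 86.3 mean [ 570.9 -329.1] 42
side A2 [580.3 305.2] [13.6 37.5] 3.2 mean [580.5 305.4] 45
side B few
side C few
```

View pics/s4.png

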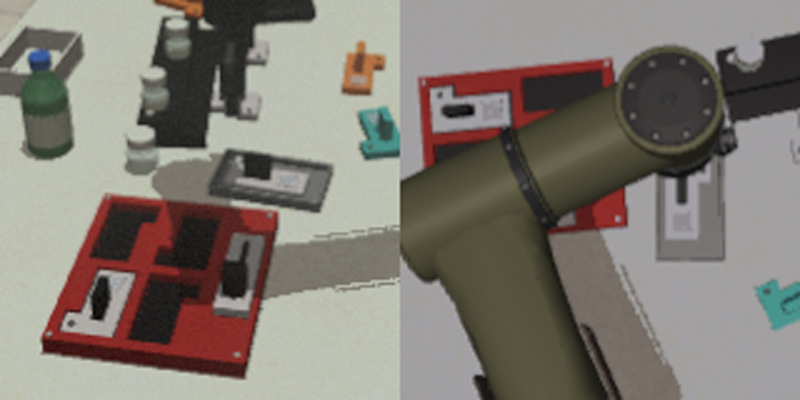

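B was knocked aside to (548.5,-176), yaw about 11°. It is still on the bench under the lip, so I'll grip it there.

```bash
python3 -m pendant '[[0.2,2,5,0,-3],[0.2,2.2,11,0,-3],[0.2,2.2,15,0,-3],[0.2,2.2,18.7,3,-3],[0.2,2.2,18.7,6,-3]]'; python3 -m pendant '[[0.2,0,0,0,0],[0.2,0,0,0,0]]'; python3 -c "
from h import *
plan(548.8,-176,23.5,11)
fins(('top','side'),(('B',548,-176,47),('C',571,-328,47)))"
```

```text
time_s: 20.78
tool_pos: [547.5, -178.3, 64.1]
tcp_rot: [0.996, 0.094, -0.0, -0.0]
ft_force: [-0.9, 0.7, -0.3]
opening: 51.3
grip_force: 0.0
time_s: 21.02
tool_pos: [548.3, -176.0, 66.7]
tcp_rot: [0.995, 0.096, 0.001, 0.0]
ft_force: [0.4, -0.2, 0.5]
opening: 51.4
grip_force: 0.0
t=21.0 at [ 548.3 -176.    66.7] yaw 11.1 j6 1.73 -> tx 0.04 ty 0.01 tz 4.32 spin 0.1
top B few
top C [ 569.9 -328.7] [13.  33.3] 86.3 mean [ 571.  -328.9] 43
side B [ 546.9 -170.5] [18.5 32.2] 77.7 mean [ 546.8 -169.8] 23
side C [ 560.6 -324.2] [7.9 8.2] 13.2 mean [ 560.5 -324.2] 6
```

```bash
python3 -m pendant '[[0.2,0,0,2,0],[0.2,0,0,4,0],[0.2,0,0,4.3,0],[0.2,0,0,4.2,0],[-1,0,0,4.2,0]]' 25; python3 -m pendant '[[-1,0,0,0,0],[-1,0,0,0,0],[-1,0,0,0,0]]' 25; python3 -c "
from h import *
plan(548.8,-176,23.5,11);s=robot.read_state();print(s['ft_force'],s['moment'])"
```

```text
time_s: 21.75
tool_pos: [548.4, -176.1, 24.4]
tcp_rot: [0.995, 0.096, 0.001, 0.0]
ft_force: [-0.2, -1.3, 0.7]
opening: 33.7
grip_force: 0.0
time_s: 22.12
tool_pos: [548.1, -176.6, 24.3]
tcp_rot: [0.995, 0.096, 0.001, 0.0]
ft_force: [-1.1, -2.1, 4.9]
opening: 11.5
grip_force: 33.2
t=22.1 at [ 548.1 -176.6   24.3] yaw 11.0 j6 1.73 -> tx 0.08 ty -0.04 tz 0.08 spin 0.0
[-1.06951309 -2.05803565  4.85534967] [-0.75076506  0.45084712  0.01258864]
```

```bash
python3 -m pendant '[[-1,0,0,0,0],[-1,-1.5,0,0,0],[-1,-3,0,0,0],[-1,-4.5,0,0,0],[-1,-6,0,0,0]]' 80; python3 -m pendant '[[-1,0,0,0,0],[-1,0,0,-3,0],[-1,0,0,-6,0],[-1,0,0,-10,0],[-1,0,0,-10,0]]'; python3 -c "
from h import *
plan(514.5,169,110,-85.9);s=robot.read_state();print(s['ft_force'],s['opening'])"; python3 -m pendant '[[-1,1,-4,0,9.4],[-1,1,-9,0,18.8],[-1,1,-14,0,28.2],[-1,1,-19,0,37.6],[-1,1,-24,0,47]]';  python3 -c "
from h import *
plan(514.5,169,110,-85.9)"
```

```text
time_s: 22.75
tool_pos: [489.3, -187.5, 24.4]
tcp_rot: [0.995, 0.097, 0.002, 0.0]
ft_force: [5.9, 1.5, 5.4]
opening: 10.1
grip_force: 79.1
time_s: 23.38
tool_pos: [488.7, -187.7, 125.3]
tcp_rot: [0.995, 0.096, 0.001, 0.0]
ft_force: [0.5, -0.0, -1.9]
opening: 10.6
grip_force: 78.4
t=23.4 at [ 488.7 -187.7  125.3] yaw 11.0 j6 1.75 -> tx 9.36 ty -34.51 tz 1.53 spin 96.9
[ 5.28192110e-01 -7.25066590e-04 -1.94492539e+00] 10.591656738752317
time_s: 24.0
tool_pos: [450.7, 48.9, 120.6]
tcp_rot: [0.951, -0.308, -0.002, 0.001]
ft_force: [0.9, 1.0, -2.3]
opening: 10.2
grip_force: 78.5
t=24.0 at [450.7  48.9 120.6] yaw -35.9 j6 0.39 -> tx -1.87 ty -13.48 tz 1.06 spin 50.0
```

```bash
python3 -m pendant '[[-1,0,-4,0,10],[-1,-1,-8,0,20],[-1,-1.5,-12,0,30],[-1,-1.9,-13.5,0,40],[-1,-1.9,-13.5,0,50]]'; python3 -m pendant '[[-1,0,0,1,0],[-1,0,0,3,0],[-1,0,0,5,0],[-1,0,0,5,0]]';  python3 -c "
from h import *
plan(514.5,169,52,-85.9)"
```

```text
time_s: 24.62
tool_pos: [514.3, 169.0, 119.8]
tcp_rot: [0.732, -0.681, -0.001, 0.003]
ft_force: [-0.3, -0.1, -2.5]
opening: 10.2
grip_force: 78.6
time_s: 25.12
tool_pos: [513.9, 167.4, 69.7]
tcp_rot: [0.735, -0.678, -0.001, 0.003]
ft_force: [0.4, -0.1, -2.0]
opening: 10.0
grip_force: 78.5
t=25.1 at [513.9 167.4  69.7] yaw -85.4 j6 -0.61 -> tx -0.16 ty -0.07 tz 1.77 spin 0.5
```

```bash
python3 -m pendant '[[-1,-0.15,-0.05,1,0.4],[-1,-0.15,-0.05,1.7,0.4],[-1,-0.15,-0.05,1.7,0.4]]';  python3 -c "
from h import *
plan(514.5,169,46,-85.9)";python3 -m pendant '[[-1,0,0,0.3,0],[-1,0,0,0.5,0],[-1,0,0,0.5,0]]';python3 -c "
from h import *
plan(514.5,169,46,-85.9)"
```

```text
time_s: 25.5
tool_pos: [516.2, 170.2, 55.7]
tcp_rot: [0.732, -0.682, -0.0, 0.001]
ft_force: [-0.6, 0.4, -2.4]
opening: 10.3
grip_force: 78.6
t=25.5 at [516.2 170.2  55.7] yaw -85.9 j6 -0.62 -> tx 0.10 ty 0.18 tz 0.97 spin -0.0
time_s: 25.88
tool_pos: [516.5, 170.3, 51.2]
tcp_rot: [0.732, -0.682, -0.0, 0.0]
ft_force: [0.2, 0.4, -2.6]
opening: 10.7
grip_force: 78.6
t=25.9 at [516.5 170.3  51.2] yaw -86.0 j6 -0.62 -> tx 0.12 ty 0.21 tz 0.52 spin -0.1
```

```bash
python3 -m pendant '[[-1,0.12,0.2,0,0],[-1,0.12,0.2,0.3,0],[-1,0.12,0.2,0.6,0],[-1,0.12,0.2,0.6,0]]';  python3 -m pendant '[[-1,0,0,0.3,0],[-1,0,0,0.5,0],[-1,0,0,0.5,0]]';python3 -c "
from h import *
plan(514.5,169,36,-85.9)"
```

```text
time_s: 26.38
tool_pos: [514.4, 168.9, 44.8]
tcp_rot: [0.732, -0.682, -0.0, 0.0]
ft_force: [0.4, -0.1, -1.9]
opening: 10.1
grip_force: 78.6
time_s: 26.75
tool_pos: [514.5, 168.9, 40.0]
tcp_rot: [0.732, -0.682, -0.0, 0.0]
ft_force: [-0.3, 0.4, -1.9]
opening: 10.2
grip_force: 78.6
t=26.8 at [514.5 168.9  40. ] yaw -86.0 j6 -0.62 -> tx -0.01 ty -0.00 tz 0.40 spin -0.1
```

```bash
python3 -m pendant '[[-1,0,0,0.3,0],[-1,0,0,0.5,0],[-1,0,0,0.5,0],[0.2,0,0,0.5,0],[0.2,0,0,0.5,0]]'; python3 -m pendant '[[0.2,0,0,-0.5,0],[0.2,0,0,-5,0],[0.2,0,0,-9,0],[0.2,0,0,-9,0]]'; python3 -m pendant '[[0.2,5,0,0,9],[0.2,10,0,0,18],[0.2,16,0,0,27],[0.2,22,0,0,36],[0.2,26,0,0,43]]'; python3 -c "
from h import *
plan(570,-329,125,-172)
fins(('top','side'),(('A2',583,298,59),('B1',514,169,59),('C',571,-328,47)))"
```

```text
time_s: 27.38
tool_pos: [514.8, 169.1, 35.4]
tcp_rot: [0.732, -0.682, 0.0, -0.0]
ft_force: [0.6, -1.0, 0.1]
opening: 45.8
grip_force: 0.0
time_s: 27.88
tool_pos: [516.6, 169.8, 129.9]
tcp_rot: [0.732, -0.682, 0.001, -0.004]
ft_force: [0.3, 0.9, 0.1]
opening: 51.1
grip_force: 0.0
time_s: 28.5
tool_pos: [532.5, -92.7, 124.9]
tcp_rot: [-0.428, 0.904, 0.0, -0.0]
ft_force: [0.1, 1.4, 1.1]
opening: 51.5
grip_force: 0.0
t=28.5 at [532.5 -92.7 124.9] yaw -129.3 j6 -0.89 -> tx 15.91 ty -17.87 tz -0.01 spin 42.7
top A2 [580.9 298.9] [13.3 32.8] 0.3 mean [581.5 298.7] 42
top B1 few
top C [ 569.9 -328.7] [13.  33.3] 86.3 mean [ 570.9 -329.3] 40
side A2 [580.1 306.4] [14.1 39.9] 3.8 mean [580.2 305.7] 46
side B1 [512.6 172.6] [13.6 42. ] 4.0 mean [512.7 173.9] 41
side C few
```

```bash
python3 - <<'E'
from h import *
f=grab('top');P=cloud(f);c=f["pixels"].astype(int)
m=(c.max(2)<80)&(np.hypot(P[...,0]-570,P[...,1]+329)<30)&(abs(P[...,2]-47)<7)
v,u=np.nonzero(m);W=plane(f,np.c_[u,v],47)[:,:2];w,V=np.linalg.eigh(np.cov(W.T));print(np.degrees(np.arctan2(*(V[::-1,1]*np.sign(V[0,1])))),W.mean(0))
cv2.imwrite('pics/s5.png',cv2.resize(f['pixels'][160:220,320:400,::-1],(640,480),interpolation=cv2.INTER_CUBIC))
E
```

```text
3.720910839452026 [ 570.39074185 -329.29343418]
```

View pics/s5.png

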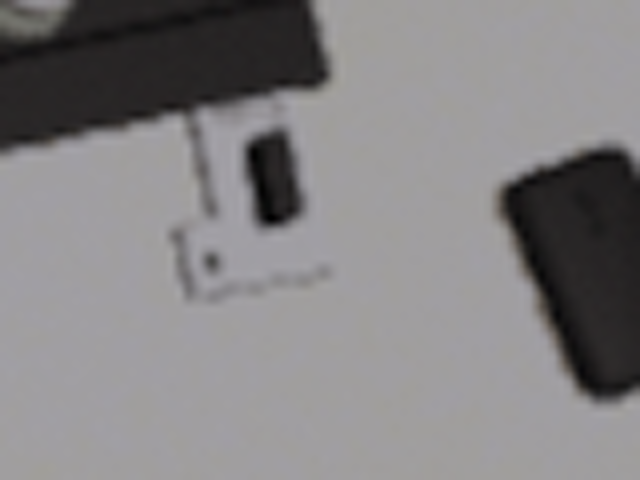

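The crop shows C's fin at (275,180), with its plate edges leaning about 10° in the image, so world yaw is about 8°. The mouse is clear of it on the right.

```bash
python3 -m pendant '[[0.2,3,-4,0,9],[0.2,6,-8,0,18],[0.2,10,-12,0,27],[0.2,14,-16,0,36],[0.2,15.9,-17.9,0,42.7]]'; python3 -m pendant '[[0.2,0,0,3,0],[0.2,0,0,5,0],[0.2,0,0,5,0],[0.2,0,0,5,0]]'; python3 -c "
from h import *
plan(570.3,-329,24,-172)"
```

```text
time_s: 29.28
tool_pos: [572.1, -328.0, 124.2]
tcp_rot: [-0.071, 0.998, 0.0, -0.001]
ft_force: [-0.0, 1.2, -0.7]
opening: 51.2
grip_force: 0.0
time_s: 29.78
tool_pos: [572.8, -326.2, 76.5]
tcp_rot: [-0.073, 0.997, -0.0, 0.0]
ft_force: [-0.7, -0.5, -0.0]
opening: 51.0
grip_force: 0.0
t=29.8 at [ 572.8 -326.2   76.5] yaw -171.6 j6 -1.21 -> tx 0.29 ty -0.24 tz 5.25 spin 0.4
```

```bash
python3 -m pendant '[[0.2,0.3,-0.25,2,0],[0.2,0.3,-0.25,4,0],[0.2,0.3,-0.25,5.1,0],[0.2,0.3,-0.25,5.1,0]]'; python3 -c "
from h import *
plan(570.3,-329,24,-172)"; python3 -m pendant '[[-1,0,0,0,0],[-1,0,0,0,0],[-1,0,0,0,0],[-1,0,0,0,0]]' 25; python3 -c "
from h import *
plan(570.3,-329,24,-172);s=robot.read_state();print(s['ft_force'],s['moment'])"
```

```text
time_s: 30.28
tool_pos: [568.7, -329.2, 22.6]
tcp_rot: [-0.073, 0.997, 0.0, -0.001]
ft_force: [-0.2, -0.4, 0.1]
opening: 51.1
grip_force: 0.0
t=30.3 at [ 568.7 -329.2   22.6] yaw -171.7 j6 -1.20 -> tx -0.16 ty -0.00 tz -0.14 spin 0.3
time_s: 30.78
tool_pos: [570.1, -330.0, 25.5]
tcp_rot: [-0.073, 0.997, -0.001, 0.001]
ft_force: [1.0, -2.0, 3.3]
opening: 11.3
grip_force: 29.1
t=30.8 at [ 570.1 -330.    25.5] yaw -171.7 j6 -1.20 -> tx -0.03 ty 0.09 tz 0.15 spin 0.3
[ 0.96390581 -1.95024872  3.30962879] [-0.50004317 -0.18480231 -0.01694284]
```

```bash
python3 -m pendant '[[-1,0,0,0,0],[-1,1.5,0,0,0],[-1,3,0,0,0],[-1,4.5,0,0,0],[-1,4.5,0,0,0]]' 80; python3 -m pendant '[[-1,0,0,0,0],[-1,0,0,-3,0],[-1,0,0,-6,0],[-1,0,0,-10,0],[-1,0,0,-10,0]]'; python3 -c "
from h import *
plan(523.5,268.8,125,-85.9);s=robot.read_state();print(s['ft_force'],s['opening'])"; python3 -m pendant '[[-1,-0.5,5,0,-9],[-1,-1,11,0,-18],[-1,-2,17,0,-27],[-1,-3,23,0,-36],[-1,-4,29,0,-43]]';  python3 -c "
from h import *
plan(523.5,268.8,125,-85.9)"
```

```text
time_s: 31.4
tool_pos: [524.6, -336.1, 25.6]
tcp_rot: [-0.073, 0.997, -0.0, 0.0]
ft_force: [-1.2, 0.6, 7.6]
opening: 10.3
grip_force: 80.5
time_s: 32.02
tool_pos: [525.6, -336.3, 126.9]
tcp_rot: [-0.073, 0.997, -0.001, 0.002]
ft_force: [-0.3, -0.5, -2.2]
opening: 10.1
grip_force: 79.1
t=32.0 at [ 525.6 -336.3  126.9] yaw -171.7 j6 -1.18 -> tx -8.55 ty 59.90 tz 0.19 spin -85.8
[-0.3292859  -0.50735127 -2.21331198] 10.121207647341668
time_s: 32.65
tool_pos: [520.7, -41.3, 121.7]
tcp_rot: [-0.435, 0.9, 0.001, -0.002]
ft_force: [1.3, 0.1, -2.9]
opening: 10.1
grip_force: 79.3
t=32.6 at [520.7 -41.3 121.7] yaw -128.4 j6 -0.98 -> tx -24.47 ty 19.06 tz -0.33 spin -42.5
```

```bash
python3 -m pendant '[[-1,-4,3,0,-9],[-1,-9,7,0,-18],[-1,-14,11,0,-27],[-1,-19,15,0,-36],[-1,-24,19,0,-42.5]]'; python3 -m pendant '[[-1,0,0,1,0],[-1,0,0,3,0],[-1,0,0,5,0],[-1,0,0,5,0]]';  python3 -c "
from h import *
plan(523.5,268.8,54,-85.9)
f=grab('top');g=grab('side')
cv2.imwrite('pics/s6.png',cv2.resize(np.hstack([g['pixels'][190:310,170:330],f['pixels'][140:260,140:300]])[:,:,::-1],(800,300),interpolation=cv2.INTER_CUBIC))"
```

```text
time_s: 33.28
tool_pos: [522.4, 258.1, 121.6]
tcp_rot: [0.732, -0.682, -0.001, 0.002]
ft_force: [1.4, -0.1, -2.9]
opening: 10.1
grip_force: 79.3
time_s: 33.78
tool_pos: [522.8, 254.6, 71.0]
tcp_rot: [0.73, -0.684, -0.001, 0.003]
ft_force: [0.9, -0.2, -2.6]
opening: 10.5
grip_force: 79.1
t=33.8 at [522.8 254.6  71. ] yaw -86.3 j6 -0.73 -> tx -1.41 ty -0.16 tz 1.70 spin -0.4
```

View pics/s6.png

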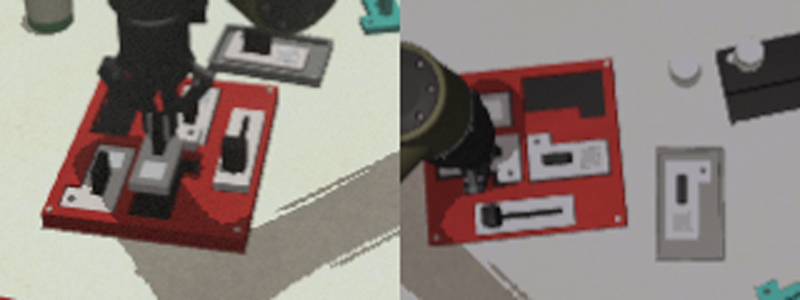

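```bash
python3 -m pendant '[[-1,-1.4,-0.1,0.5,-0.4],[-1,-1.4,-0.1,1.3,-0.4],[-1,-1.4,-0.1,1.3,-0.4],[-1,-1.4,-0.1,1.3,-0.4]]';  python3 -c "
from h import *
plan(523.5,268.8,46,-85.9)"
```

```text
time_s: 34.38
tool_pos: [524.3, 270.8, 61.4]
tcp_rot: [0.733, -0.681, 0.0, -0.0]
ft_force: [-0.1, 0.3, -2.2]
opening: 10.0
grip_force: 79.3
t=34.4 at [524.3 270.8  61.4] yaw -85.8 j6 -0.74 -> tx 0.19 ty 0.09 tz 1.54 spin 0.1
```

```bash
python3 -m pendant '[[-1,0.18,0.08,0.4,0],[-1,0.18,0.08,0.8,0],[-1,0.18,0.08,0.8,0]]';  python3 -m pendant '[[-1,0,0,0.3,0],[-1,0,0,0.6,0],[-1,0,0,0.6,0]]';python3 -c "
from h import *
plan(523.5,268.8,37.5,-85.9)"
```

```text
time_s: 34.75
tool_pos: [523.3, 268.6, 52.7]
tcp_rot: [0.733, -0.681, -0.0, 0.0]
ft_force: [0.7, 0.3, -2.3]
opening: 10.4
grip_force: 79.3
time_s: 35.12
tool_pos: [523.3, 268.8, 46.8]
tcp_rot: [0.733, -0.681, -0.0, 0.0]
ft_force: [0.4, -1.3, -3.3]
opening: 10.2
grip_force: 79.2
t=35.1 at [523.3 268.8  46.8] yaw -85.8 j6 -0.74 -> tx 0.00 ty -0.02 tz 0.93 spin 0.1
```

```bash
python3 -m pendant '[[-1,0,0,0.3,0],[-1,0,0,0.5,0],[-1,0,0,0.5,0]]';python3 -m pendant '[[-1,0,0,0.2,0],[-1,0,0,0.4,0],[-1,0,0,0.4,0]]'
```

```text
time_s: 35.5
tool_pos: [523.4, 268.8, 41.9]
tcp_rot: [0.733, -0.681, -0.0, 0.0]
ft_force: [-0.1, -0.7, -2.9]
opening: 10.3
grip_force: 79.2
time_s: 35.88
tool_pos: [523.4, 268.9, 38.0]
tcp_rot: [0.733, -0.681, -0.0, 0.0]
ft_force: [1.1, -0.9, -3.0]
opening: 10.3
grip_force: 79.2
```

```bash
python3 -m pendant '[[-1,0,0,0.1,0],[0.2,0,0,0.1,0],[0.2,0,0,0.1,0],[0.2,0,0,-4,0],[0.2,0,0,-10,0]]'; python3 -m pendant '[[0.2,0,1,-1,10],[0.2,0,4,-1,20],[0.2,-3,8,-1,30],[0.2,-3,8.5,-1,40],[0.2,-3,8.5,-1,50]]';python3 -m pendant '[[0.2,0,0,0,10],[0.2,0,0,0,20],[0.2,0,0,0,30],[0.2,0,0,0,40],[0.2,0,0,0,40]]'; python3 - <<'E'
from h import *
plan(439.7,251.8,100,-175.9)
f=grab('top');g=grab('side')
for n,F in(('top',f),('side',g)):
    P=cloud(F);c=F['pixels'].astype(int)
    for nm,o,yw in(('p2',(582,297.5),-86),('p1',(514.1,168.3),-86),('p0',(522.9,268.2),94)):
        a=np.radians(yw);d=P[...,:2]-o;x=d@[np.cos(a),np.sin(a)];y=d@[-np.sin(a),np.cos(a)]
        m=(abs(P[...,2]-24)<12)&(c.min(2)>100)
        for lab,q in(('tongue',m&(x>25)&(x<60)&(abs(y)<17)),('tail',m&(x>-37)&(x<-21)&(abs(y)<30))): print(n,nm,lab,q.sum(),np.round(np.median(P[q][:,2]),1) if q.any() else '')
fins(('top','side'),(('A2',582,298,59),('B1',514,169,59),('C0',523,269,59)))
cv2.imwrite('pics/s7.png',cv2.resize(np.hstack([g['pixels'][190:310,170:330],f['pixels'][140:260,140:300]])[:,:,::-1],(800,300),interpolation=cv2.INTER_CUBIC))
E
```

```text
time_s: 36.5
tool_pos: [522.7, 268.4, 137.8]
tcp_rot: [0.733, -0.68, -0.0, 0.002]
ft_force: [0.7, 1.0, 0.1]
opening: 50.7
grip_force: 0.0
time_s: 37.12
tool_pos: [436.1, 293.3, 149.1]
tcp_rot: [-0.375, 0.927, 0.001, 0.001]
ft_force: [0.2, -0.5, 0.7]
opening: 51.1
grip_force: 0.0
time_s: 37.75
tool_pos: [436.7, 292.8, 148.7]
tcp_rot: [-0.038, 0.999, 0.0, 0.0]
ft_force: [-0.5, 0.6, 0.4]
opening: 51.5
grip_force: 0.0
t=37.8 at [436.7 292.8 148.7] yaw -175.7 j6 -2.47 -> tx 0.01 ty -4.11 tz 4.87 spin 0.2
top p2 tongue 103 24.3
top p2 tail 59 25.3
top p1 tongue 107 25.0
top p1 tail 65 24.2
top p0 tongue 97 24.2
top p0 tail 74 24.0
side p2 tongue 66 23.7
side p2 tail 75 23.2
side p1 tongue 11 23.7
side p1 tail 63 24.1
side p0 tongue 110 23.9
side p0 tail 40 23.7
top A2 [581.7 298.8] [12.8 33.4] 5.5 mean [581.7 298. ] 41
top B1 [513.9 168.3] [32.5 13.1] 89.6 mean [513.8 167.9] 41
top C0 [522.5 270.8] [12.4 35.9] 4.0 mean [522.5 271.7] 43
side A2 [580.3 305.2] [13.6 37.5] 3.2 mean [580.4 305.8] 46
side B1 [512.4 175.1] [11.8 37.4] 6.5 mean [512.2 175. ] 34
side C0 [521.7 276.1] [13.1 41.4] 7.3 mean [521.3 277.4] 48
```

View pics/s7.png

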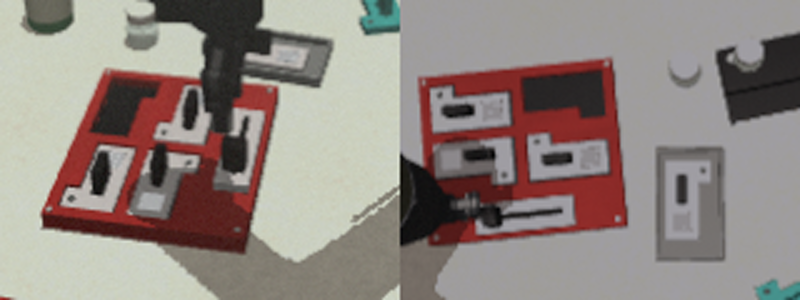

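All three fresh carriers read flush, with plate tops at about 24 mm, and the used one lies flat in the tray. Next I'll open the shutter.

```bash
python3 -m pendant '[[0.2,0,-4.1,0,0],[0.2,0,-4.1,3,0],[0.2,0,-4.1,3,0],[0.2,0,-4.1,3,0]]'; python3 -c "
from h import *
plan(439.7,251.8,46,-175.9)"
```

```text
time_s: 38.45
tool_pos: [439.9, 251.9, 119.3]
tcp_rot: [-0.037, 0.999, 0.0, 0.0]
ft_force: [0.6, 1.2, 1.5]
opening: 51.3
grip_force: 0.0
t=38.5 at [439.9 251.9 119.3] yaw -175.7 j6 -2.41 -> tx 0.02 ty -0.01 tz 7.33 spin 0.2
```

```bash
python3 -m pendant '[[0.2,0,0,3,0],[0.2,0,0,6,0],[0.2,0,0,7.3,0],[0.2,0,0,7.3,0]]'; python3 -m pendant '[[-1,0,0,0,0],[-1,0,0,0,0],[-1,0,0,0,0],[-1,0,0,0,0]]' 60; python3 -m pendant '[[-1,0,-2,0,0],[-1,0,-4,0,0],[-1,0,-6,0,0],[-1,0,-7.5,0,0],[-1,0,-7.5,0,0]]'; python3 -m pendant '[[-1,0,-0.3,0,0],[-1,0,-0.6,0,0],[-1,0,-0.8,0,0],[-1,0,-0.8,0,0]]'
```

```text
time_s: 38.95
tool_pos: [439.6, 251.8, 45.6]
tcp_rot: [-0.037, 0.999, -0.0, -0.0]
ft_force: [0.4, -0.6, 0.1]
opening: 51.2
grip_force: 0.0
time_s: 39.45
tool_pos: [440.3, 251.8, 47.0]
tcp_rot: [-0.037, 0.999, 0.0, 0.001]
ft_force: [-1.3, -2.8, 6.0]
opening: 19.0
grip_force: 59.5
time_s: 40.08
tool_pos: [445.8, 176.4, 47.0]
tcp_rot: [-0.037, 0.999, 0.001, 0.001]
ft_force: [-2.1, -1.2, 6.1]
opening: 19.4
grip_force: 59.6
time_s: 40.58
tool_pos: [446.2, 171.8, 47.1]
tcp_rot: [-0.037, 0.999, 0.003, 0.001]
ft_force: [-4.8, 8.8, 4.5]
opening: 19.1
grip_force: 59.7
```

```bash
python3 -m pendant '[[-1,0,0.3,0,0],[0.2,0,0.3,0,0],[0.2,0,0.3,0,0],[0.2,0,0.3,-4,0],[0.2,0,0.3,-9,0]]'; python3 -m pendant '[[0.2,4,0,-3,0],[0.2,8,-4,-8,0],[0.2,8,-10,-8,0],[0.2,8,-15,-8,0],[0.2,8,-15,-8,0]]'; python3 - <<'E'
from h import *
f=fins(('top',),(('A2',582,298,59),('B1',514,169,59),('C0',523,269,59),('shut',446,172,78)));g=grab('side')
cv2.imwrite('pics/s8.png',cv2.resize(np.hstack([g['pixels'][130:290,170:330],f['pixels'][130:290,140:300]])[:,:,::-1],(800,400),interpolation=cv2.INTER_CUBIC))
print(robot.read_state()['qvel'])
E
```

```text
time_s: 41.2
tool_pos: [444.8, 171.2, 135.1]
tcp_rot: [-0.037, 0.999, -0.001, -0.001]
ft_force: [0.1, 0.1, 0.7]
opening: 51.5
grip_force: 0.0
time_s: 41.82
tool_pos: [376.7, 13.4, 215.9]
tcp_rot: [-0.034, 0.999, 0.0, 0.001]
ft_force: [0.6, 0.2, -0.0]
opening: 51.4
grip_force: 0.0
top A2 [581.7 298.8] [12.5 33.4] 4.7 mean [581.8 297.9] 41
top B1 [513.8 168. ] [12.4 33.5] 7.8 mean [514.2 167.8] 42
top C0 [522.2 269.3] [12.6 32.9] 5.5 mean [522.2 269.5] 41
top shut [444.8 174.2] [15.9 25.6] 89.5 mean [446.2 174. ] 48
[ 0.03958006  0.01352566  0.00156451 -0.0025106  -0.00084771 -0.00556991]
```

View pics/s8.png

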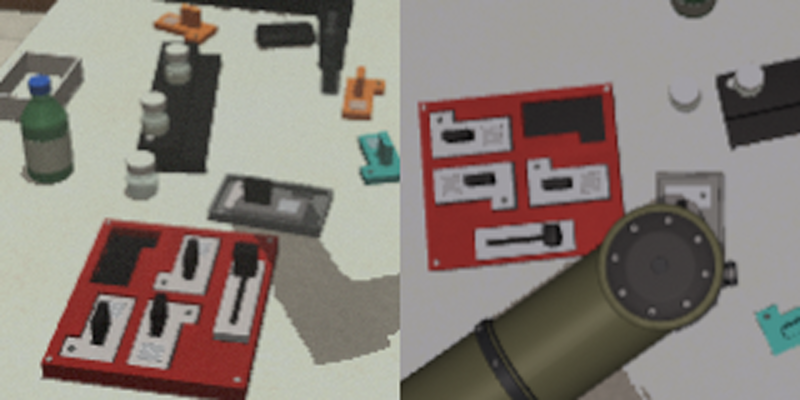

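```bash
python3 -m pendant '[[0.2,0,0,0,0],[0.2,0,0,0,0],[0.2,0,0,0,0]]'; python3 -c "
from station import robot
print(robot.job_done())"
```

```text
time_s: 42.3
tool_pos: [376.8, 17.0, 215.2]
tcp_rot: [-0.038, 0.999, -0.0, -0.0]
ft_force: [-0.3, -0.6, -0.3]
opening: 51.4
grip_force: 0.0
the job is handed in; nothing more can be done
None
```

I handed the job in after 42 s with the used carrier flat in the tray, all three fresh carriers flush in pockets 0, 1 and 2, and the shutter slid back to its open stop; no verdict was returned.

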